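# Take the sample pile apart onto its places

### The job

A weighing kit was left on the bench in one pile: a clip box with a large sample tin, a small sample tin and a vial on top of it. Take the pile apart and stand each thing in its own place, keeping every one upright all the way: the vial in the well of the square block, the small tin in the narrower round dish, the large tin in the wider round dish, and the clip box flat inside the rectangular tray.

Things in the scene. Friction and masses are not known exactly. Their poses are not given: they have to be found in the camera images.
- clip_box: closed grey plastic clip box (lid fixed), bottom of the pile: 94 mm along y, 40 mm high, flat top, 0.21 kg. Origin: centre of its underside, z up. Foot x -29 to +33 mm, y 92 mm; lid (upper 6 mm) x -30 to +34; a latch 22 mm wide, mid front, reaches x -34 at heights 30 to 39 mm. Grip across x, high at the lid (68 mm over latch and lid)
- large_tin: the larger of two round aluminium sample tins with a slip-on lid (which stays on), 58 mm diameter, 34 mm high, flat top; stands on the clip box. Origin: centre of its underside, z up. The lid, the upper 13 mm, is 1 mm larger in radius than the body. About 90 g
- small_tin: the smaller round aluminium sample tin, 40 mm diameter, 34 mm high, flat top; stands on the large tin. Origin: centre of its underside, z up. The lid is the upper 13 mm. About 50 g
- vial: reagent vial with a blue cap, 23 mm diameter, 46 mm high (solid to grip up to 40 mm); stands on the small tin, at the top of the pile. Origin: centre of its underside, z up. About 30 g
- blue_bin: obstacle only: fixed open blue bin full of scraps behind the work, about 400 mm along x, 360 mm along y, 115 mm high. Origin: centre of its underside on the bench. Nothing goes in it; keep the gripper and what it carries clear of it
- box_tray: fixed low rectangular steel tray, 94 mm along its x and 120 mm along its y, with a rim 5 mm thick and 10 mm high all round; inside it measures 84 mm (x) by 110 mm (y), inner floor 5 mm above the bench. The place of the clip box, the box's long side along the tray's long side, either way round. Origin: centre of its underside on the bench
- large_dish: fixed low round steel dish, the wider of the two: 84 mm outside, 76 mm inside, 10 mm high, inner floor 4 mm above the bench. The place of the large tin. Origin: centre of its underside on the bench
- small_dish: fixed low round steel dish, the narrower of the two: 66 mm outside, 58 mm inside, 10 mm high, inner floor 4 mm above the bench. The place of the small tin. Origin: centre of its underside on the bench
- vial_block: fixed square grey plastic block, 56 x 56 mm, 14 mm high, with one round well 39 mm wide and 8 mm deep in the middle (floor of the well 6 mm above the bench). The place of the vial. Origin: centre of its underside on the bench

How it is judged (in metres and radians):
At the end, for the whole second after the job is handed in: Vial on the floor of the block's well, small tin on the floor of the narrower dish, large tin on that of the wider dish (each within 12 mm of the centre), clip box flat on the tray's floor within the rim (20 mm, 0.35 rad); all upright and at rest (horizontal distance between vial and vial_block below 0.012 m and z of vial in the frame of vial_block between 0.003 and 0.009 m and angle between each of vial, small_tin, large_tin, clip_box's own z axis and vertical below 0.06 rad and linear speed of each of vial, small_tin, large_tin, clip_box below 0.02 m/s and angular speed of each of vial, small_tin, large_tin, clip_box below 0.2 rad/s and horizontal distance between small_tin and small_dish below 0.012 m and z of small_tin in the frame of small_dish between 0.001 and 0.007 m and horizontal distance between large_tin and large_dish below 0.012 m and z of large_tin in the frame of large_dish between 0.001 and 0.007 m and horizontal distance between clip_box and box_tray below 0.02 m and z of clip_box in the frame of box_tray between 0.002 and 0.008 m and angle between the x axis of clip_box and the x axis of box_tray, either way round below 0.35 rad); the robot touches nothing.
It fails at once if one of the four things is tipped over (leans more than about 30 degrees) (angle between any of clip_box, large_tin, small_tin, vial's own z axis and vertical above 0.5 rad).
It also fails if it takes over 125 s, if anything falls off the work surface, if the arm or the gripper's body presses on something with over 40 N, if the wrist force passes 120 N, or if a joint passes its speed limit or range.

### The arm

A 6-joint arm with a two-finger parallel gripper is mounted at the origin on a cart in front of the work surface, level with it; the furniture and walls round the work are solid. World frame = base frame: x ahead of the robot, y to its left, z up, the work surface at z = 0. Lengths are in mm, angles in degrees, forces in N, time in s.
With the tool pointing down it reaches from about 300 to 750 mm from the base axis. Payload 8.5 kg.
Tool frame: the origin (TCP) lies midway between the tips of the shut fingers; the grasp point (between the pads) lies 19 mm behind it; z points along the fingers, y is the line along which they close (so a half turn about z gives the same grasp; the last joint's range is limited). The gripper opens to 88 mm and grips with 3 to 60 N. Pads are 18 mm wide; open, the fingers measure 123 mm over their backs; the gripper's body (75 mm by 187 mm) begins 45 mm behind the grasp point.
Start: joints at [53.153, 21.807, 74.336, -0, 83.858, -12.336], TCP at [228.168, 500.42, 238.748] pointing down, gripper open.
Joint ranges: [-178.18, 178.18], [-50.72, 133.34], [12.68, 142.11], [-81.47, 261.47], [9.98, 163.14], [-165.26, 165.26]. Speed limits (degrees/s): [136.94, 136.94, 180, 180, 180, 180].

### API

Orientations are given as [roll, pitch, yaw] about the fixed x, y, z axes, in that order (R = Rz(yaw) Ry(pitch) Rx(roll)).
In Python, from plant import env, jaws, solver, telemetry, grab_frame, camera_params, order, spotter gives the robot as it stands. Calls block until the motion is done:
- env.move_to(position, orientation): joint-space move of the TCP to a pose.
- env.move_linear(position, attitude=None, vel=150, f_stop=None): straight line of the TCP; attitude=None keeps the orientation; vel is the mean speed in mm/s. With f_stop (N) it stops when the force on the tool has changed by that much, and returns True; else False.
- env.set_joints(angles): joint-space move.
- jaws.set_gripper(opening, f_grip=None): opening from 0.0 (shut) to 1.0 (fully open); f_grip is the grip in N (None keeps the last); returns when the fingers have stopped.
- env.sleep(seconds).
- solver.solve_ik(position, orientation): joint angles nearest the present ones, or None.
- telemetry.get_state(): the state.
- grab_frame(name): name is "scene" or "top"; returns (picture, depth): 480x640x3 uint8, blue, green, red; 480x640 float32, mm along the optical axis (not along the pixel's ray), 0 where there is no reading.
- camera_params(name): a dict with "vertical_fov" (degrees; the focal length in pixels is half the picture's height over the tangent of half this angle, whatever the lens; pixels are square), "cx", "cy" (the principal point, pixels), "R" (3x3) and "t" (3): a world point X has camera coordinates R X + t. Camera axes: x right, y down, z forward; pixel columns grow to the right and rows downward; lengths in mm; the calibration is good to about 2 mm. A picture is of the moment at which its call begins. camera_params takes no time and is no camera call.
A pose or a line that the arm cannot do raises env.Unreachable and nothing moves.
- order.close_job(): hands the job in; it is judged then, once.
Trained networks look in the newest picture that a camera, given by its name, has taken for a name from the list of things; names that differ only in an ending like _2 or _b are one class to them, and where a whole thing is asked for, a point or a joint stands for the part that bears it (a point fixed in the world has none). Each returns a list of dicts, best first, with "score" (0 to 1); they miss things now and then, are a little off and sometimes report something else, mostly with a low value. They report only what shows in the picture. A call takes as long as a camera call.
- spotter.regions_of(name, camera): "mask" (480x640 bool, what is visible of it).
- spotter.spot_point(name, camera): "at" ([x, y, z] in mm, in the coordinates of the camera as it stood for that picture, good to about 4 mm: a listed point, or the origin of a listed thing).
The state is a dict: "time": time; "qpos": joint angles; "qd": joint speeds; "tau": joint torques, N m; "ee_pos": TCP position; "tool_rot": TCP orientation; "force": force on the tool from outside, world axes, zero at the start; "wrist_torque": the same for the moment, N m; "width": opening from 0.0 (shut) to 1.0 (fully open); "gripper_force": force on a finger pad.
Only numpy, scipy, OpenCV 4.12 (cv2) and the standard library are available. Lean on these libraries where they do the work, as an engineer would, in place of code of your own. Each camera call takes 0.05 s, during which the arm holds its last target. There are 200 camera calls.

## Working session

There is one attempt and no reset: what is moved stays moved. The work goes in short steps, each a Python script; the robot and the scene stay as the last script left them, time stands still between calls to the robot, and variables do not carry over. Pictures are saved under pics/ and viewed, at most 14 in all, crops included, and the job is handed in when it is done.

```bash
mkdir -p pics; ls; cat > h.py <<'E'
import numpy as np, cv2
from plant import env, jaws, solver, telemetry, grab_frame, camera_params, order, spotter
def cam(n):
    p=camera_params(n); f=240/np.tan(np.radians(p["vertical_fov"])/2)
    return f,p["cx"],p["cy"],np.array(p["R"]),np.array(p["t"])
def cloud(n,d):
    f,cx,cy,R,t=cam(n); v,u=np.mgrid[:480,:640]
    P=np.stack([(u-cx)/f*d,(v-cy)/f*d,d],-1)
    W=(P-t)@R; W[d<=0]=np.nan
    return W
def toworld(n,a):
    f,cx,cy,R,t=cam(n); return R.T@(np.array(a)-t)
E
python3 - <<'E'
from h import *
ims=[]
for n in("scene","top"):
    im,d=grab_frame(n); ims.append(im); W=cloud(n,d); np.savez(f"pics/{n}0.npz",im=im,d=d,W=W)
    cv2.imwrite(f"pics/{n}0.png",im)
    f,cx,cy,R,t=cam(n); print(n,f,-R.T@t, R[2])
    for k in "clip_box large_tin small_tin vial blue_bin box_tray large_dish small_dish vial_block".split():
        s=spotter.spot_point(k,n); m=spotter.regions_of(k,n)
        print(k,[(round(x["score"],2),toworld(n,x["at"]).round(0).tolist()) for x in s[:2]])
        for r in m[:1]:
            w=W[r["mask"]]; w=w[~np.isnan(w[:,0])]; vv,uu=np.nonzero(r["mask"])
            print("   m",round(r["score"],2),len(w),int(uu.mean()),int(vv.mean()),np.percentile(w,[2,50,98],axis=0).round(0).tolist() if len(w) else 0)
print(telemetry.get_state())
E
```

```text
pics
scene 588.9457603416832 [-219.44115752 -417.9679586   793.84581979] [ 0.71313167  0.3292241  -0.61891414]
clip_box [(0.74, [450.0, 5.0, 5.0]), (0.19, [448.0, 1.0, 105.0])]
   m 0.72 1401 261 313 [[415.0, -44.0, 0.0], [426.0, -17.0, 32.0], [485.0, 46.0, 43.0]]
large_tin [(0.7, [456.0, 2.0, 42.0])]
   m 0.77 644 258 299 [[420.0, -22.0, 41.0], [431.0, -7.0, 68.0], [469.0, 26.0, 77.0]]
small_tin [(0.86, [455.0, 6.0, 79.0])]
   m 0.87 407 257 281 [[431.0, -11.0, 77.0], [439.0, -1.0, 100.0], [466.0, 24.0, 111.0]]
vial [(0.77, [450.0, 2.0, 105.0])]
blue_bin []
box_tray [(0.77, [455.0, -160.0, 2.0]), (0.3, [453.0, 8.0, 41.0])]
   m 0.9 3009 346 342 [[403.0, -228.0, -1.0], [457.0, -167.0, 5.0], [512.0, -104.0, 11.0]]
large_dish [(0.68, [611.0, 218.0, 4.0])]
   m 0.76 816 212 238 [[571.0, 175.0, 0.0], [612.0, 215.0, 4.0], [651.0, 253.0, 11.0]]
small_dish [(0.82, [450.0, 195.0, -5.0])]
   m 0.71 685 175 287 [[416.0, 163.0, 0.0], [448.0, 195.0, 5.0], [478.0, 225.0, 11.0]]
vial_block [(0.82, [471.0, -328.0, -3.0])]
   m 0.81 1081 438 365 [[444.0, -360.0, -1.0], [472.0, -332.0, 12.0], [502.0,
[... 1128 characters left out ...]
 10.0], [499.0, -303.0, 16.0]]
{'time': 1.9, 'qpos': array([ 5.31524645e+01,  2.18076836e+01,  7.43352017e+01,  5.79677619e-04,
        8.38592152e+01, -1.23347572e+01]), 'qd': array([-0.10629478, -0.0057327 , -0.01275207,  0.03772556, -0.09823143,
        0.01796692]), 'tau': array([ 2.40856891e-03, -4.37791622e+01, -2.24732244e+01,  7.15065608e-02,
        3.13208217e-02, -1.19188320e-05]), 'ee_pos': array([228.17265691, 500.41721617, 238.74188819]), 'tool_rot': array([-1.79998071e+02, -1.01176874e-03,  1.55487160e+02]), 'force': array([-0.34613484, -0.7341196 ,  0.83338873]), 'wrist_torque': array([ 0.02048428, -0.0102178 ,  0.01811255]), 'gripper_force': 0.0, 'width': 0.9998071791149571}
```

```bash
python3 - <<'E'
from h import *
for n in("scene","top"):
    W=np.load(f"pics/{n}0.npz")["W"]; x,y,z=[W[...,i] for i in range(3)]
    near=(abs(x-450)<70)&(abs(y)<70)
    for nm,a,b in(("clip",35,44),("large",69,78),("small",103,112),("vial",147,160)):
        m=near&(z>a)&(z<b); p=W[m]
        if len(p)>4:
            (c,r)=cv2.minEnclosingCircle(p[:,:2].astype(np.float32)); print(n,nm,len(p),np.round(c,1),round(r,1),p[:,2].mean().round(1),cv2.minAreaRect(p[:,:2].astype(np.float32)))
    for nm,cx,cy,s in(("tray",456,-164,75),("ld",609,215,52),("sd",447,195,42),("vb",472,-331,45)):
        m=(abs(x-cx)<s)&(abs(y-cy)<s)&(z>7)&(z<20); p=W[m][:,:2].astype(np.float32)
        print(n,nm,len(p),cv2.minEnclosingCircle(p),cv2.minAreaRect(p),W[m][:,2].mean().round(1))
    m=(z>20)&(~near); p=W[m&(z<300)]
    print(n,"other tall",len(p),np.percentile(p,[1,50,99],axis=0).round(0).tolist() if len(p) else '')
    m=(z>80)&(z<125)&~near; p=W[m]; print(len(p),np.percentile(p,[1,50,99],axis=0).round(0).tolist() if len(p) else '')
E
```

```text
scene clip 695 [449.9   3.9] 53.5 39.7 ((449.8906555175781, 3.816356658935547), (71.79651641845703, 93.39506530761719), 8.563260078430176)
scene large 337 [448.    5.5] 29.5 73.9 ((444.59442138671875, 3.03533935546875), (48.722999572753906, 56.48008728027344), 32.978878021240234)
scene small 184 [450.8   7.7] 21.0 107.8 ((449.42254638671875, 6.050189971923828), (36.22311019897461, 39.29639434814453), 39.25672149658203)
scene vial 97 [447.1   6.5] 11.4 153.2 ((447.872314453125, 7.0200090408325195), (19.215696334838867, 20.06317710876465), 68.23503112792969)
scene tray 651 ((458.0839538574219, -165.38050842285156), 75.07713317871094) ((458.0318298339844, -165.50979614257812), (121.22882843017578, 95.90862274169922), 73.54364013671875) 9.1
scene ld 191 ((612.8642578125, 213.39260864257812), 44.80541229248047) ((611.566650390625, 214.4742431640625), (84.27267456054688, 85.10868835449219), 89.56133270263672) 9.2
scene sd 166 ((446.4513854980469, 192.84378051757812), 34.91249465942383) ((447.4088134765625, 194.40353393554688), (67.27854919433594, 64.73876190185547), 12.461179733276367) 9.2
[... 1094 characters left out ...]
 ld 198 ((609.048095703125, 215.82833862304688), 42.13842010498047) ((609.7318115234375, 215.80923461914062), (80.19580841064453, 82.87885284423828), 1.675084114074707) 9.1
top sd 168 ((445.49700927734375, 194.88482666015625), 32.85548782348633) ((446.3969421386719, 194.16317749023438), (63.90376281738281, 64.19525909423828), 1.1074836254119873) 9.1
top vb 525 ((471.9730529785156, -330.7066650390625), 38.97243118286133) ((472.3008728027344, -331.1234436035156), (57.36563491821289, 56.05494689941406), 83.83583068847656) 11.9
top other tall 92369 [[205.0, -482.0, 23.0], [742.0, -198.0, 123.0], [1061.0, 522.0, 294.0]]
29697 [[215.0, -481.0, 81.0], [754.0, -141.0, 108.0], [1061.0, 513.0, 125.0]]
```

View pics/scene0.png

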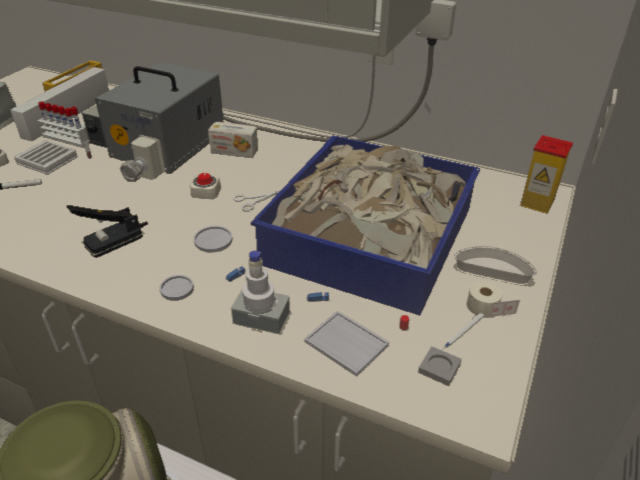

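View pics/top0.png

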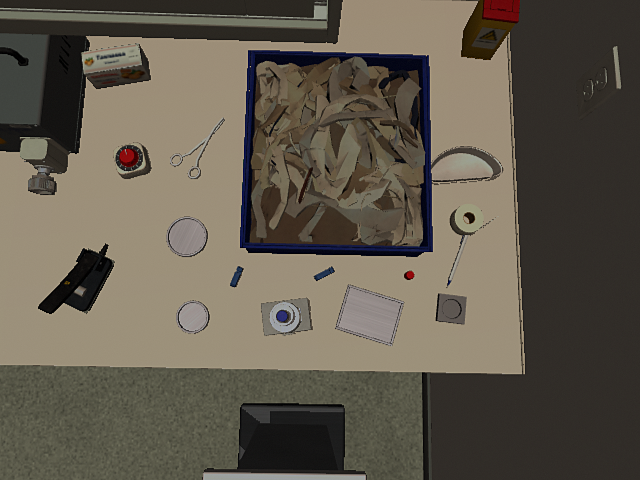

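```bash
python3 - <<'E'
from h import *
for n in("scene","top"):
    z=np.load(f"pics/{n}0.npz"); W=z["W"]; im=z["im"].astype(int)
    blue=(im[...,0]>im[...,2]+40)&(W[...,2]>108)&(W[...,2]<120)&(W[...,0]>500)
    p=W[blue]; print(n,len(p),np.percentile(p,[1,99],axis=0).round(0).tolist(),cv2.minAreaRect(p[:,:2].astype(np.float32)), cv2.boxPoints(cv2.minAreaRect(p[:,:2].astype(np.float32))).round())
    x,y,zz=[W[...,i] for i in range(3)]
    m=(abs(x-450)<70)&(abs(y)<70)&(zz>36)&(zz<44); p=W[m]
    print(cv2.boxPoints(cv2.minAreaRect(p[:,:2].astype(np.float32))).round(), "latch candidates", p[p[:,0]<416][:,:2].round(0).tolist()[:20])
    print('tray',cv2.boxPoints(cv2.minAreaRect(W[(abs(x-456)<75)&(abs(y+164)<75)&(zz>7)&(zz<20)][:,:2].astype(np.float32))).round().tolist())
for yaw in range(-180,181,30):
    q=solver.solve_ik([450,5,60],[180,0,yaw]); print(yaw,None if q is None else np.round(q,0))
E
```

```text
scene 1504 [[575.0, -271.0, 109.0], [964.0, 89.0, 116.0]] ((775.1517944335938, -90.33285522460938), (403.8614501953125, 362.1934814453125), 0.049251873046159744) [[ 573.   91.]
 [ 573. -272.]
 [ 977. -271.]
 [ 977.   91.]]
[[408.  45.]
 [422. -48.]
 [491. -37.]
 [477.  55.]] latch candidates [[415.0, 44.0], [416.0, 45.0], [414.0, 41.0], [415.0, 44.0], [413.0, 41.0], [415.0, 40.0], [415.0, 36.0], [415.0, 31.0], [413.0, 41.0], [414.0, 40.0], [413.0, 37.0], [414.0, 35.0], [414.0, 33.0], [415.0, 30.0], [415.0, 27.0], [416.0, 23.0], [413.0, 37.0], [416.0, 32.0], [416.0, 21.0], [414.0, 8.0]]
tray [[395.0, -210.0], [487.0, -237.0], [521.0, -121.0], [429.0, -94.0]]
top 2361 [[574.0, -268.0, 108.0], [972.0, 93.0, 116.0]] ((773.1917724609375, -88.03216552734375), (362.45770263671875, 399.8034973144531), 89.97889709472656) [[ 573. -269.]
 [ 973. -269.]
 [ 973.   93.]
 [ 573.   93.]]
[[407.  46.]
 [421. -46.]
 [487. -36.]
 [474.  56.]] latch candidates [[415.0, 46.0], [415.0, 44.0], [416.0, 42.0], [416.0, 40.0], [416.0, 38.0], [416.0, 37.0], [416.0, 35.0], [416.0, 32.0], [416.0, 31.0], [416.0, 29.0], [416.0, 27.0], [416.0, 25.0], [416.0, 23.0], [416.0, 21.0], [416.0, 19.0], [414.0, 46.0], [414.0, 44.0], [414.0, 42.0], [414.0, 40.0], [414.0, 38.0]]
tray [[395.0, -209.0], [485.0, -235.0], [518.0, -120.0], [428.0, -94.0]]
-180 [ -14.   26.  104.    0.   50. -104.]
-150 [ -14.   26.  104.    0.   50. -134.]
-120 [ -14.   26.  104.   -0.   50. -164.]
-90 None
-60 [-14.  26. 104.  -0.  50. 136.]
-30 [-14.  26. 104.  -0.  50. 106.]
0 [-14.  26. 104.  -0.  50.  76.]
30 [-14.  26. 104.  -0.  50.  46.]
60 [-14.  26. 104.  -0.  50.  16.]
90 [-14.  26. 104.  -0.  50. -14.]
120 [-14.  26. 104.   0.  50. -44.]
150 [-14.  26. 104.   0.  50. -74.]
180 [ -14.   26.  104.    0.   50. -104.]
```

```bash
cat >> h.py <<'E'
L=env.move_linear
def A(y): return [180,0,y]
def st(s=''):
    t=telemetry.get_state(); print(s,'t',round(t['time'],1),'w mm',round(t['width']*88,1),'F',np.round(t['force'],1),'g',round(t['gripper_force'],1),'p',np.round(t['ee_pos'],1))
def pick(x,y,z,yaw,open_,f,lift):
    """z: TCP height at grasp"""
    jaws.set_gripper(open_)
    hit=L([x,y,z],attitude=A(yaw),vel=100,f_stop=15); 
    jaws.set_gripper(0,f_grip=f); st(f'grip hit={hit}')
    L([x,y,z+15],vel=40); L([x,y,lift],vel=150); st('lifted')
def place(x,y,z,yaw,open_,lift,up=200):
    L([x,y,lift],attitude=A(yaw),vel=220)
    L([x,y,z+12],vel=150); h=L([x,y,z-3],vel=20,f_stop=4); st(f'down hit={h} want z {z}')
    jaws.set_gripper(open_); L([x,y,z+60],vel=120); L([x,y,up],vel=200); st('out')
E
python3 - <<'E'
from h import *
env.move_to([447.2,7.2,230],A(90)); st()
pick(447.2,7.2,108+15,90,0.5,8,170)
place(473,-331.4,6+15,90,0.5,170)
for n in("scene","top"):
    im,d=grab_frame(n); W=cloud(n,d); cv2.imwrite(f"pics/{n}1.png",im)
    x,y,z=[W[...,i] for i in range(3)]
    for nm,cx,cy,r,a,b in(("vial",473,-331,35,42,60),("small",450,8,50,103,112),("large",450,8,50,69,78)):
        p=W[(abs(x-cx)<r)&(abs(y-cy)<r)&(z>a)&(z<b)]
        if len(p): print(n,nm,len(p),cv2.minEnclosingCircle(p[:,:2].astype(np.float32)),p[:,2].mean())
E
```

```text
t 3.9 w mm 88.2 F [-0.9 -0.6 -0.3] g 0.0 p [447.2   7.8 230. ]
grip hit=False t 6.3 w mm 22.6 F [-0.1  0.3  1.7] g 8.0 p [447.3   7.2 123.2]
lifted t 7.2 w mm 22.7 F [-0.5 -0.1 -0.7] g 8.0 p [447.2   7.2 169.7]
down hit=True want z 21 t 10.6 w mm 22.9 F [ 0.4 -0.7  3. ] g 8.0 p [ 473.  -331.4   20.2]
out t 12.5 w mm 44.2 F [ 1.1 -0.3 -0.1] g 0.0 p [ 472.6 -331.   198.5]
scene vial 125 ((472.141845703125, -330.72515869140625), 11.330927848815918) 50.356198399870784
scene small 296 ((451.4252624511719, 7.728039264678955), 21.065776824951172) 107.85149668530508
scene large 342 ((448.0968017578125, 5.6608500480651855), 29.71790885925293) 73.68911242658012
top vial 60 ((471.8633728027344, -329.04931640625), 9.460101127624512) 50.37429422728129
top small 360 ((450.1015930175781, 8.750896453857422), 19.79885482788086) 107.12508324730597
top large 340 ((447.1905517578125, 6.8766188621521), 28.733675003051758) 73.23591751482863
```

```bash
python3 - <<'E'
from h import *
L([450.6,8.2,180],attitude=A(90),vel=250)
pick(450.6,8.2,74+10,90,0.8,12,170)
place(446.5,194.3,4+10,90,0.8,170,up=150)
for n in("scene","top"):
    im,d=grab_frame(n); W=cloud(n,d); cv2.imwrite(f"pics/{n}2.png",im)
    x,y,z=[W[...,i] for i in range(3)]
    for nm,cx,cy,r,a,b in(("vial",473,-331,35,42,60),("small",446,194,30,33,46),("large",450,8,50,69,78),("box",450,5,65,35,44)):
        p=W[(abs(x-cx)<r)&(abs(y-cy)<r)&(z>a)&(z<b)]
        if len(p): print(n,nm,len(p),cv2.minEnclosingCircle(p[:,:2].astype(np.float32)),p[:,2].mean())
cv2.imwrite("pics/s2crop.png",cv2.resize(cv2.imread("pics/scene2.png")[180:420,100:500],None,fx=2,fy=2))
E
```

```text
grip hit=False t 16.3 w mm 38.1 F [-0.2 -0.2  1.9] g 12.0 p [450.7   8.2  84.1]
lifted t 17.5 w mm 38.1 F [-0.1  0.5 -2. ] g 12.0 p [450.2   8.3 169.3]
down hit=True want z 14 t 20.2 w mm 38.4 F [-0.9  0.3  3.3] g 12.0 p [446.4 194.3  13.3]
out t 22.0 w mm 70.1 F [ 0.2 -0.3  0.1] g 0.0 p [446.  194.2 148.8]
scene vial 126 ((471.9337158203125, -330.2049865722656), 10.776148796081543) 50.22604084734133
scene small 241 ((446.6695556640625, 193.1993865966797), 21.50977325439453) 37.472626261180395
scene large 604 ((449.26409912109375, 5.944376468658447), 30.45866584777832) 73.8611268305297
scene box 694 ((449.6731872558594, 3.694078207015991), 53.804901123046875) 39.68435020726232
top vial 89 ((472.0234375, -329.5843811035156), 9.984028816223145) 50.01675365240466
top small 187 ((444.6239318847656, 192.34739685058594), 19.143022537231445) 36.87794797538238
top large 705 ((446.9935607910156, 6.845755577087402), 28.773921966552734) 73.13211599753886
top box 790 ((448.75457763671875, 5.093480587005615), 54.1889533996582) 38.943509340625496
```

View pics/s2crop.png

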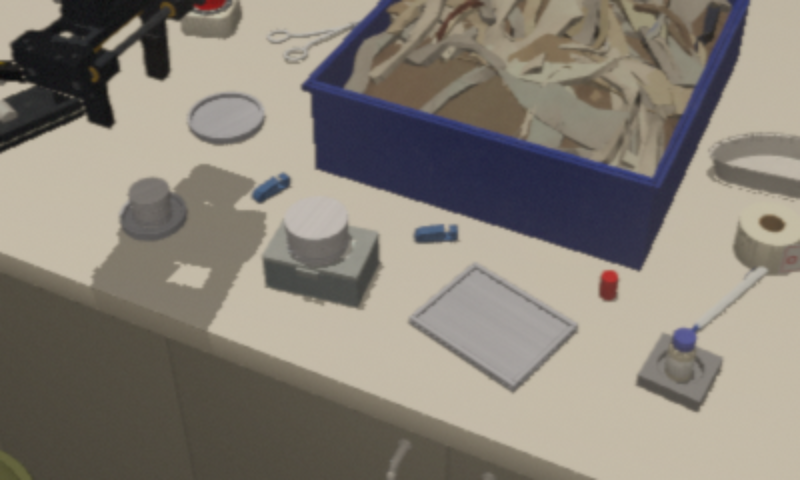

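The crop shows the small tin upright in its dish (150,205) and the vial in the block (683,360). The large tin is still on the box (318,230).

```bash
python3 - <<'E'
from h import *
L([448,6.4,150],attitude=A(90),vel=220)
pick(448,6.4,40+10,90,1.0,15,180)
place(610.5,215,4+10,90,1.0,180)
for n in("scene","top"):
    im,d=grab_frame(n); W=cloud(n,d); cv2.imwrite(f"pics/{n}3.png",im)
    x,y,z=[W[...,i] for i in range(3)]
    for nm,cx,cy,r,a,b in(("small",446,194,30,33,46),("large",610,215,45,33,46),("box",450,5,65,35,44)):
        p=W[(abs(x-cx)<r)&(abs(y-cy)<r)&(z>a)&(z<b)]
        if len(p): q=p[:,:2].astype(np.float32);print(n,nm,len(p),cv2.minEnclosingCircle(q),p[:,2].mean(),cv2.minAreaRect(q))
cv2.imwrite("pics/t3crop.png",cv2.resize(cv2.imread("pics/top3.png")[180:380,140:500],None,fx=2,fy=2))
E
```

```text
grip hit=False t 25.3 w mm 56.6 F [-1.4 -0.   1.3] g 15.0 p [448.1   6.4  50.1]
lifted t 26.8 w mm 56.3 F [ 0.   0.5 -0.6] g 15.0 p [447.6   6.5 179.2]
down hit=True want z 14 t 29.9 w mm 56.0 F [ 0.3 -0.2  4.6] g 15.0 p [610.4 215.   13.5]
out t 32.0 w mm 88.2 F [-0.1 -0.6 -0.2] g 0.0 p [610.  214.9 198.3]
scene small 239 ((446.0887145996094, 194.42312622070312), 21.311668395996094) 37.31203047091001 ((446.2005310058594, 193.71444702148438), (39.44664001464844, 38.12959289550781), 68.5405044555664)
scene large 373 ((612.6460571289062, 213.19808959960938), 32.524593353271484) 37.4472389906818 ((611.74560546875, 214.85440063476562), (59.779659271240234, 56.53984832763672), 56.04029846191406)
scene box 1297 ((452.43853759765625, 4.367959976196289), 55.194759368896484) 40.00319590790803 ((448.7415466308594, 4.1476287841796875), (71.5733413696289, 94.8015365600586), 7.83342981338501)
top small 312 ((445.092529296875, 194.6601104736328), 20.035215377807617) 36.975226253074716 ((445.1822509765625, 194.0521240234375), (38.38298416137695, 37.878177642822266), 46.633052825927734)
top large 583 ((608.869384765625, 215.07968139648438), 29.10586166381836) 36.76861117536861 ((608.8866577148438, 211.8958282470703), (57.32121658325195, 51.29454803466797), 8.245238304138184)
top box 1501 ((449.73681640625, 5.204672336578369), 54.769203186035156) 39.19410365584684 ((447.15496826171875, 4.9284210205078125), (66.89765167236328, 93.03282928466797), 8.27092170715332)
```

View pics/t3crop.png

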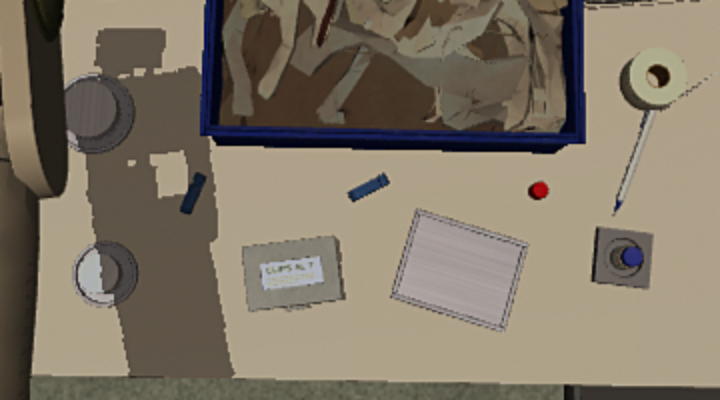

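All three are seated: tins at crop (95,110) and (105,273), vial at (630,257). The box is alone at (292,273) with its latch towards the robot, and the tray at (460,270) is empty.

```bash
python3 - <<'E'
from h import *
L([448,4.7,150],attitude=A(98.2),vel=220)
pick(448,4.7,16,98.2,1.0,30,90)
place(457.2,-165,21,73.8,1.0,100)
for n in("scene","top"):
    im,d=grab_frame(n); W=cloud(n,d); cv2.imwrite(f"pics/{n}4.png",im)
    x,y,z=[W[...,i] for i in range(3)]
    for nm,cx,cy,r,a,b in(("small",446,194,30,33,46),("large",610,215,45,33,46),("box",457,-165,65,38,54),("vial",473,-331,35,42,60)):
        p=W[(abs(x-cx)<r)&(abs(y-cy)<r)&(z>a)&(z<b)]
        if len(p): q=p[:,:2].astype(np.float32);print(n,nm,len(p),cv2.minEnclosingCircle(q)[0],p[:,2].mean(),p[:,2].std(),cv2.minAreaRect(q))
cv2.imwrite("pics/s4crop.png",cv2.resize(cv2.imread("pics/scene4.png")[180:420,100:500],None,fx=2,fy=2))
E
```

```text
grip hit=False t 35.6 w mm 66.6 F [-1.3  0.3  3.4] g 29.5 p [448.1   4.7  16.2]
lifted t 36.7 w mm 66.5 F [ 0.3  0.2 -1. ] g 29.7 p [447.7   4.8  89.5]
down hit=True want z 21 t 38.8 w mm 66.5 F [0.2 0.2 4.8] g 29.7 p [ 457.1 -165.    21.1]
out t 40.7 w mm 88.6 F [-0.2  0.5 -0.3] g 0.0 p [ 456.7 -164.7  198.6]
scene small 247 (447.3310546875, 193.75233459472656) 37.21747107014194 1.7409860004831097 ((447.1463928222656, 193.5408172607422), (40.41252136230469, 39.01389694213867), 28.731718063354492)
scene large 374 (611.3046875, 213.0586395263672) 37.60053811799833 1.7514494640533536 ((610.8408813476562, 214.7419891357422), (57.80127716064453, 58.98415756225586), 6.0168914794921875)
scene box 1543 (457.9296875, -165.01467895507812) 44.905512760570026 1.8219222453838002 ((457.5330810546875, -165.22344970703125), (95.2992172241211, 69.65586853027344), 74.64885711669922)
scene vial 123 (472.78045654296875, -330.79632568359375) 50.32986556346922 3.0300547608183774 ((472.37109375, -330.8874206542969), (19.00374984741211, 19.31801986694336), 24.064579010009766)
top small 320 (445.3086853027344, 194.60105895996094) 36.751933709694086 1.7897928237602168 ((445.0105285644531, 194.23199462890625), (37.91779327392578, 38.17731475830078), 44.58834457397461)
top large 622 (609.1221923828125, 214.65464782714844) 36.6657223039883 1.8444380004168217 ((609.5960083007812, 215.1027069091797), (56.81632614135742, 56.420223236083984), 47.467926025390625)
top box 137 (461.9318542480469, -142.36904907226562) 43.33980832875622 2.182441029101368 ((459.01007080078125, -137.16622924804688), (77.19883728027344, 35.72687530517578), 29.318187713623047)
```

View pics/s4crop.png

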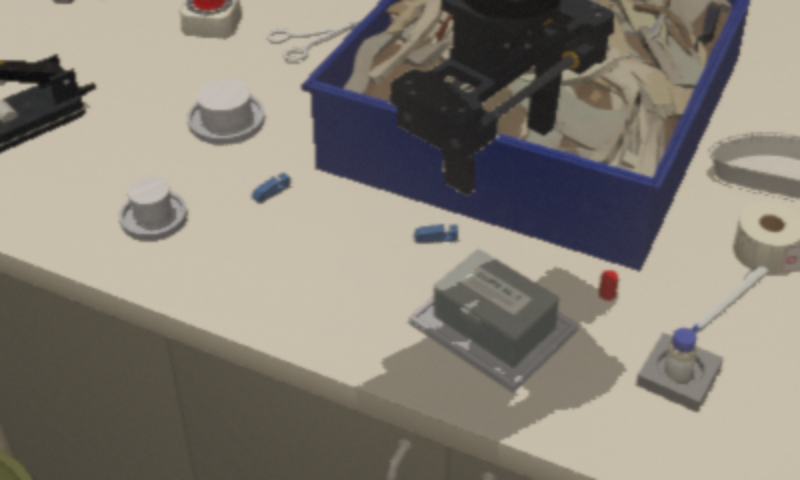

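The box sits flat in the tray (497,310), with its top at 45 mm. The tins (225,108 and 150,205) and the vial (683,355) are upright in their places, and the gripper touches nothing.

```bash
python3 -c "
from h import *
env.sleep(0.5); print(order.close_job())"
```

```text
the job is handed in; nothing more can be done
None
```

The pile is apart and the job is handed in: vial in the block's well, both tins in their dishes and the clip box flat in the tray, each upright and within a few mm of centre in the last pictures, at about 41 s of the 125 s allowed (the hand-in returned no verdict).

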